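Let down the wound spring winch on the study desk

ROBOT

A 7-joint arm with a two-finger parallel gripper is mounted at the origin on the work surface. World frame = base frame: x ahead of the robot, y to its left, z up, the work surface at z = 0. Lengths are in mm, angles in rad, forces in N, time in s.
With the tool pointing down it reaches from about 400 to 875 mm from the base axis. Payload 4.4 kg.
Tool frame: the origin (TCP) lies midway between the tips of the shut fingers; the grasp point (between the pads) lies behind it (ctrl.grip_point_offset is the x of the grasp point in the tool frame, in mm); x points along the fingers, z is the direction in which the jaws open and shut, and the axes are right-handed (so a half turn about x gives the same grasp; the last joint's range is limited). The gripper opens to 85 mm and grips with 20 to 120 N. Pads are 22 mm wide; open, the fingers measure 114 mm over their backs; the gripper's body (76 mm by 85 mm) begins 54 mm behind the grasp point. The pads swing forward as they close: fully open they stand 13 mm farther back than shut.
Start: joints at [1.157, 0.628, 0.038, 1.517, -0.027, 0.996, -0.02], TCP at [221.568, -611.086, 231.313] pointing down, gripper open.
Joint ranges: [-3.06, 3.06], [-0.37, 2.12], [-1.25, 1.32], [0.18, 2.47], [-1.1, 4.24], [0.23, 1.98], [-2.94, 2.94]. Speed limits (rad/s): [2.57, 2.57, 3.14, 3.14, 3.14, 3.14, 3.14].

INTERFACE

Orientations are given as [roll, pitch, yaw] about the fixed x, y, z axes, in that order (R = Rz(yaw) Ry(pitch) Rx(roll)).
In Python, from cell import status, eyes, ctrl gives the robot as it stands. The module is installed in compiled form; this text tells all that it offers.
- The arm moves only by the tool apply_moves, never from a script. Its argument "targets" is a list of rows, each a list of 3 entries, a list of its own where there are three numbers: the shift along the tool's x, y, z in mm, then the turn about the tool's x in degrees, then the finger opening in mm, from 0 to 85.4. In form: [[[dx, dy, dz], roll, claw], ...]. A call has 1 to 10 rows; each row shifts and turns the pose as measured when the row begins, along the tool's axes as they then stand; what a row does not reach is not made up. A row lasts 1/8 s, in which the tool goes at most 62.5 mm and 10.7 degrees, less where a joint would pass 70% of its speed; a pose out of reach is approached as far as the arm can. A call is refused whole if a number of a shift passes 62.5 or a number of a turn 10.7, either way. A call with a gripper value outside its range is refused whole. The fingers move at their own pace and stop on an object; the grip force is fixed at half the most. Time passes only in rows, so rows that do not move let the fingers close. It gives the time, the measured TCP pose, the force and the opening at its end, in the units of the state.
- status.read_state(): the state, without advancing time (a new reading comes with each control period).
- eyes.get_image(name): name is "side" or "top"; returns (picture, depth): 480x640x3 uint8, blue, green, red; 480x640 float32, mm along the optical axis (not along the pixel's ray), 0 where there is no reading.
- eyes.camera_params(name): a dict with "fx", "fy", "cx", "cy" (pixels), "R" (3x3) and "t" (3): a world point X has camera coordinates R X + t. Camera axes: x right, y down, z forward; pixel columns grow to the right and rows downward; lengths in mm; the calibration is good to about 2 mm. A picture is of the moment at which its call begins. camera_params takes no time and is no camera call.
- ctrl.finish_job(): hands the job in, once; it reports no verdict.
The state is a dict: "clock": time; "qpos": joint angles; "qd": joint speeds; "tau": joint torques, N m; "eef_pos": TCP position; "tool_rot": TCP orientation; "force": force on the tool from outside, world axes, zero at the start; "torque": the same for the moment, N m; "width": finger opening in mm.
Only numpy, scipy, OpenCV 4.12 (cv2) and the standard library are available. Lean on these libraries where they do the work, as an engineer would, in place of code of your own. Each camera call takes 0.05 s, during which the arm holds its last target.

TASK

The little spring winch of the school project has been left wound up. Throw its pawl lever right over to the off side, then take the crank, wind it on a touch until the pawl springs off the ratchet wheel, and ease the drum back slowly, keeping hold of it, until its lug rests gently against the stop post; never let it spin, never force the lever, the pawl or the stop, and leave the other things on the desk alone.

Things in the scene. Friction and masses are not known exactly. Their poses are not given: they have to be found in the camera images.
- winch: Hand winch screwed to the desk on a plywood base 220 x 180 x 16 mm (base x from -140 to 80 mm, y from -90 to 90 mm). Origin on the desk under the drum's upright axis; z up; its x and y give the directions used below. Seen from above it carries an aluminium spring drum, a 40-tooth steel ratchet wheel 100 mm across (top 48 mm up), a crank with a dark wooden knob, a pawl, and a small steel throw lever
- drum_axis (a point): Point on the upright axis of drum, wheel and crank, 62 mm above the desk (top of the hub)
- drum (a joint): Angle of drum, wheel and crank in rad, positive counterclockwise seen from above (the winding direction). 0 = let down: the lug under the crank touches the stop post. At the start about 1.1 to 2.7, held by the pawl. The crank arm points along the winch's own direction -75 deg + this angle (0 deg = winch x). A spring always drives it back (clockwise) with 0.36 N m at 0, rising 0.12 N m per rad (6 to 11 N at the knob); let go with the pawl off it spins back hard
- knob_mid (a point): Middle of the grip of the crank knob: an upright wooden cylinder 22 mm across and 38 mm tall (61 to 99 mm above the desk) that turns freely on its pin, on the crank arm's end, 62 mm from the drum axis; this point is 84 mm up. The crank arm beneath it is 16 mm wide, its top 60 mm above the desk
- lever (a joint): Angle of the throw lever in rad: 0 = on (start), grows as the lever turns clockwise seen from above, to its end stop at 0.8 = off. It stays where it is left; pushing it at the pin takes about 4 to 7 N until the stop. It is linked to the pawl through a spring: on presses the pawl into the wheel, off pulls it away, but a pawl that carries the drum's load stays caught until the drum is wound on about 0.04 to 0.1 rad (one tooth is 0.157 rad); then it springs out by itself
- lever_pivot (a point): Upright axis of lever and pawl, 56 mm above the desk, at winch x -68 mm, y +47 mm
- lever_pin: Upright steel pin 10 mm across and 32 mm tall on the lever's end, 40 mm from the lever's pivot, 56 to 88 mm above the desk; origin at the pin's foot. From on to off it travels 31 mm, almost straight along the winch's +y (at on it lies 200 deg, at off 154 deg, about the pivot, measured from winch x)
- pawl_nose (a point): Top of the pawl's round nose (4.4 mm across), 48 mm above the desk. In the wheel it lies 46 mm from the drum axis (horizontally; the tooth tips are at 50 mm), off the wheel more than 60 mm
- pawl: Dark steel pawl, 49 mm long, 8 mm thick, beside the ratchet wheel on the lever's pivot; origin on that pivot at desk height
- ratchet_wheel: The toothed wheel on the drum together with its lug (a 10 mm wide steel bar beneath the crank arm, 21 to 33 mm above the desk, reaching 63 mm from the axis); origin on the axis at desk height, x along the crank
- stop_post: Steel post 8 mm across, 38 mm high, on the base; the lug rests against it when the drum is let down; origin on its foot
- screwdriver: Bystander: screwdriver 180 mm long lying beside the winch
- eraser: Bystander: white eraser 45 x 22 x 13 mm
- screw_cup: Bystander: small white bowl 52 mm across, 32 mm high
- glue: Bystander: small glue bottle 34 mm across, 85 mm high
- tea_cup: Bystander: lidded white tea cup 90 mm across, 107 mm high
- tissue_box: Bystander: green tissue box 120 x 220 x 85 mm
- exercise_book: Bystander: exercise book 210 x 148 x 9 mm

How it is judged:
By the outcome, as a careful person would: the job done as asked, in the order asked, and still so for the second after the job is handed in, with the robot touching nothing.
It also fails if it takes over 54 s, if anything falls off the work surface, if the arm or the gripper's body presses on something with over 40 N, if the wrist force passes 120 N, or if a joint passes its speed limit or range.

## Working session

There is one attempt and no reset: what is moved stays moved. The work goes in short steps, Python scripts to look and compute and a tool call to move; the robot and the scene stay as the last step left them, time stands still between calls to the robot, and variables do not carry over. Pictures are saved under pics/ and viewed, and the job is handed in when it is done.

Besides the shell and the picture viewer there is one more tool, called after ">>>" by a JSON object that holds its "api" and its "payload". apply_moves: Moves the arm, as the interface text tells. Its arguments: {"type":"object","properties":{"targets":{"type":"array"}},"required":["targets"]}

```bash
mkdir -p pics; python3 - <<'E'
from cell import status, eyes, ctrl
import cv2,numpy as np
print(status.read_state(), ctrl.grip_point_offset)
for n in("top","side"):
    p,d=eyes.get_image(n); cv2.imwrite(f"pics/{n}0.png",p); np.savez(f"{n}0.npz",p=p,d=d)
    print(n,eyes.camera_params(n))
E
```

```text
{'clock': 0.0, 'qpos': array([ 1.1571837 ,  0.62936745,  0.03841714,  1.51835005, -0.02701462,
        0.99629074, -0.02000867]), 'qd': array([-0.00086579, -0.00058115,  0.00158163,  0.00015032,  0.00098505,
        0.00215175, -0.00025187]), 'tau': array([-1.29533702e-03, -5.63394964e+01,  1.22637894e+00, -1.93446386e+01,
        1.10674641e-02,  1.03942497e-02,  1.03308406e-05]), 'eef_pos': array([ 221.38295708, -610.48338664,  230.38054659]), 'tool_rot': array([3.14104752, 1.56889773, 1.91806767]), 'force': array([ 0.10445024, -0.23185901, -0.21745985]), 'torque': array([-0.02790025, -0.02087662, -0.04817781]), 'width': 85.36390778982766} -18.700000000000003
top {'fx': 567.9879896719418, 'fy': 567.9879896719418, 'cx': 319.3344894754206, 'cy': 246.84610885801763, 'R': array([[ 0.02737733, -0.99961578, -0.00433178],
       [-0.99701613, -0.02699274, -0.07232038],
       [ 0.07217567,  0.0062988 , -0.99737205]]), 't': array([  -7.42873089,  581.9306232 , 1434.2503304 ])}
side {'fx': 586.8603142456428, 'fy': 586.8603142456428, 'cx': 322.1878782156528, 'cy': 245.2295039863431, 'R': array([[ 0.99012395, -0.13898937,  0.01834441],
       [-0.0769667 , -0.64827008, -0.75751042],
       [ 0.11717803,  0.7486173 , -0.65256528]]), 't': array([-575.53001285,  122.67216272, 1403.47591886])}
```

View pics/top0.png

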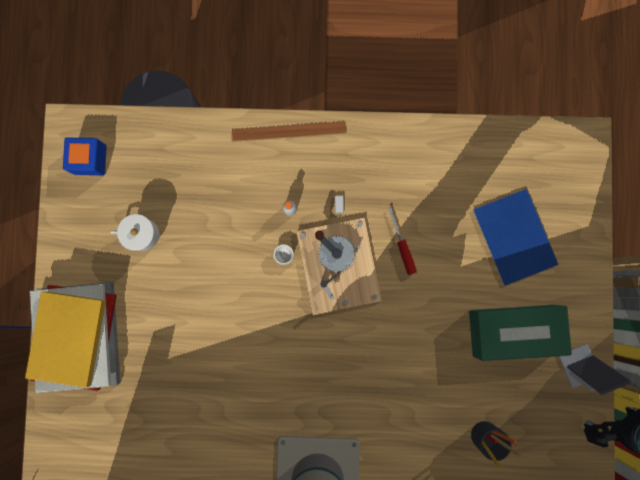

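View pics/side0.png

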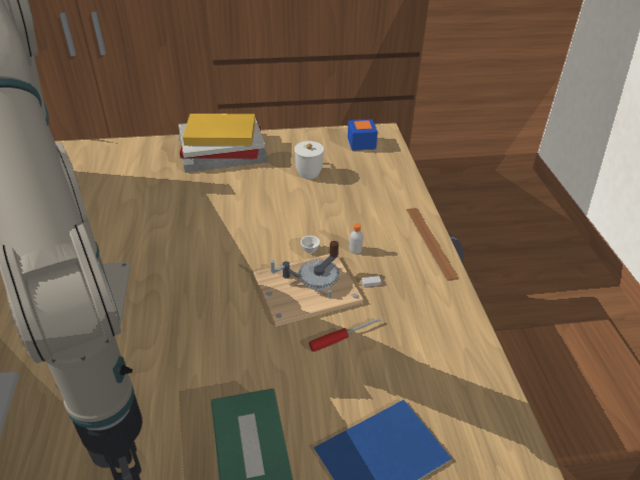

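```bash
python3 - <<'E'
import cv2,numpy as np
p=np.load("top0.npz")["p"][190:330,260:400]; cv2.imwrite("pics/t1.png",cv2.resize(p,None,fx=4.2,fy=4.2,interpolation=cv2.INTER_CUBIC))
p=np.load("side0.npz")["p"][220:340,240:400]; cv2.imwrite("pics/s1.png",cv2.resize(p,None,fx=5,fy=5,interpolation=cv2.INTER_CUBIC))
E
```

```text
(no output)
```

View pics/t1.png

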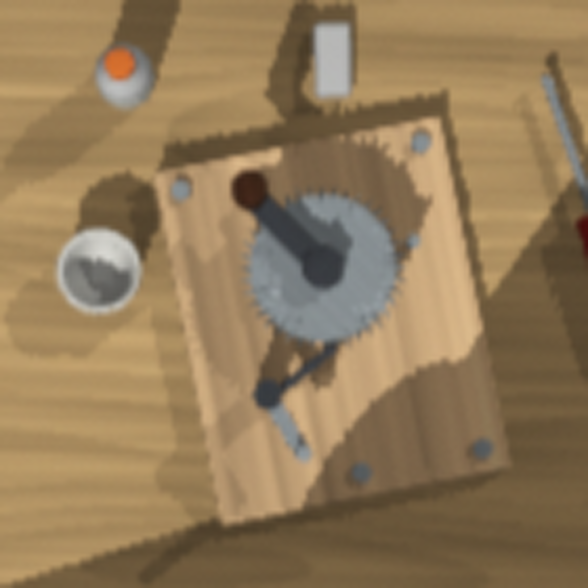

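View pics/s1.png

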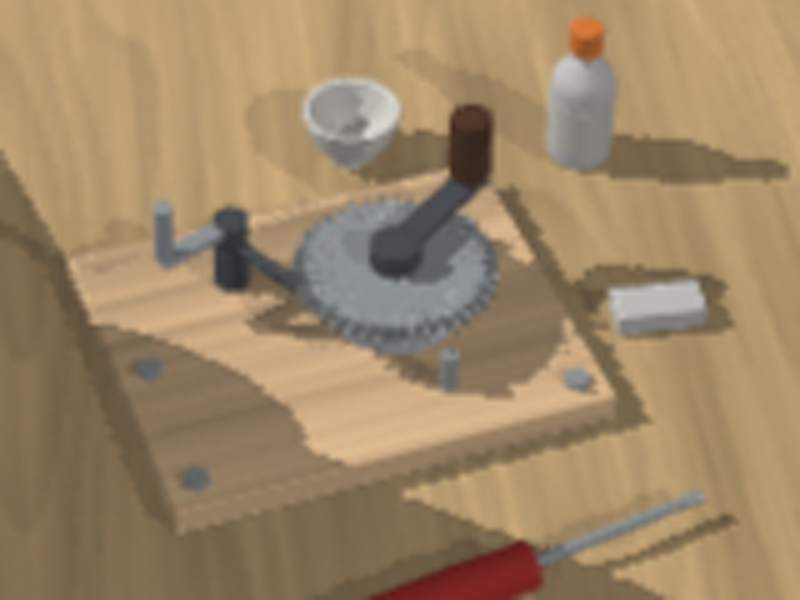

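```bash
cat > h.py <<'E'
import numpy as np
from cell import status, eyes, ctrl
from scipy.optimize import least_squares
def proj(n,X):
    c=eyes.camera_params(n); q=np.asarray(X)@c["R"].T+c["t"]
    return np.stack([q[...,0]/q[...,2]*c["fx"]+c["cx"],q[...,1]/q[...,2]*c["fy"]+c["cy"]],-1)
def ray_z(n,uv,z):
    c=eyes.camera_params(n); R=c["R"];o=-R.T@c["t"]
    d=R.T@np.array([(uv[0]-c["cx"])/c["fx"],(uv[1]-c["cy"])/c["fy"],1.]); return o+d*(z-o[2])/d[2]
E
cat > fit.py <<'E'
from h import *
top=lambda u,v:((u+.5)/4.2-.5+260,(v+.5)/4.2-.5+190)
side=lambda u,v:((u+.5)/5-.5+240,(v+.5)/5-.5+220)
T=[((80,90,16),top(158,172)),((80,-90,16),top(441,115)),((-140,-90,16),top(510,464)),((-140,90,16),top(224,522)),((0,0,62),top(323,265))]
S=[((-140,90,16),side(75,262)),((-140,-90,16),side(178,515)),((80,-90,16),side(612,400)),((0,0,62),side(396,243))]
def tw(p,P):
    c,s=np.cos(p[2]),np.sin(p[2]);P=np.asarray(P,float)
    return np.stack([p[0]+c*P[:,0]-s*P[:,1],p[1]+s*P[:,0]+c*P[:,1],P[:,2]],-1)
def res(p,sel=(1,1)):
    r=[]
    for n,L,k in(("top",T,sel[0]),("side",S,sel[1])):
        if k: r.append((proj(n,tw(p,[a for a,b in L]))-np.array([b for a,b in L])).ravel())
    return np.concatenate(r)
for sel in((1,1),(1,0),(0,1)):
    f=least_squares(res,[580,-40,0.2],loss='soft_l1',args=(sel,)); print(sel,f.x,np.degrees(f.x[2])); print(res(f.x,sel).reshape(-1,2).round(1).tolist())
    if sel==(1,1):w=f.x
np.save("w.npy",w)
def chk(n,name,uv,z):
    X=ray_z(n,uv,z); d=X[:2]-w[:2]; c,s=np.cos(w[2]),np.sin(w[2]); l=[c*d[0]+s*d[1],-s*d[0]+c*d[1]]
    print(n,name,X.round(1),'local',np.round(l,1),'r',np.hypot(*l).round(1),'ang',np.degrees(np.arctan2(l[1],l[0])).round(1))
chk("top","hub",top(323,265),62);chk("side","hub",side(396,243),62)
chk("top","knob",top(250,186),99);chk("side","knob",side(471,114),99)
chk("top","post",top(412,240),38);chk("side","post",side(450,354),38)
chk("top","pivot",top(267,392),64);chk("side","pivot",side(231,215),64)
chk("top","pin",top(303,455),88);chk("side","pin",side(162,205),88)
E
python3 fit.py
```

```text
(1, 1) [ 5.66435634e+02 -3.60786739e+01  2.21459012e-01] 12.688666732876163
[[-1.1, -0.8], [0.0, -0.6], [0.7, 0.3], [-0.4, 0.2], [0.4, -0.4], [-1.7, -0.4], [-0.9, 0.4], [1.2, -0.2], [-0.2, 0.3]]
(1, 0) [ 5.65757856e+02 -3.61128692e+01  2.21415671e-01] 12.686183486552613
[[-1.0, -0.5], [0.1, -0.4], [0.7, 0.6], [-0.4, 0.4], [0.5, -0.1]]
(0, 1) [ 5.67735270e+02 -3.61021033e+01  2.18793201e-01] 12.535927016109195
[[-1.2, -0.6], [-0.5, 0.2], [1.7, -0.2], [0.4, 0.2]]
top hub [565.5 -35.   62. ] local [-0.7  1.3] r 1.4 ang 118.6
side hub [567.  -35.2  62. ] local [0.7 0.7] r 1.0 ang 43.4
top knob [607.8   9.3  99. ] local [50.3 35.1] r 61.3 ang 35.0
side knob [609.4  11.7  99. ] local [52.5 37.2] r 64.3 ang 35.3
top post [583.5 -88.8  38. ] local [  5.1 -55.2] r 55.4 ang -84.7
side post [585.7 -88.7  38. ] local [  7.3 -55.6] r 56.0 ang -82.5
top pivot [489.5  -3.8  64. ] local [-68.   48.3] r 83.4 ang 144.6
side pivot [490.4  -8.3  64. ] local [-68.   43.8] r 80.9 ang 147.2
top pin [453.5 -25.6  88. ] local [-107.8   35. ] r 113.4 ang 162.0
side pin [457.  -23.7  88. ] local [-104.1   36.1] r 110.2 ang 160.9
```

```bash
cat >> h.py <<'E'
from scipy.spatial.transform import Rotation as Ro
w=np.array([566.5,-35.6,0.2215])
def W(x,y):
    c,s=np.cos(w[2]),np.sin(w[2]); return np.array([w[0]+c*x-s*y,w[1]+s*x+c*y])
def loc(X):
    d=np.asarray(X)[:2]-w[:2]; c,s=np.cos(w[2]),np.sin(w[2]); return np.array([c*d[0]+s*d[1],-s*d[0]+c*d[1]])
def st():
    s=status.read_state(); R=Ro.from_euler('xyz',s["tool_rot"]).as_matrix()
    l=loc(s["eef_pos"]); f=loc(np.r_[s["force"][:2]+w[:2]])
    print("t",round(s["clock"],2),"tcp",s["eef_pos"].round(1),"loc",l.round(1),"r",np.hypot(*l).round(1),"ang",np.degrees(np.arctan2(l[1],l[0])).round(1),"F",s["force"].round(1),"Floc",f.round(1),"w",s["width"].round(1),"zdir",np.degrees(np.arctan2(R[1,2],R[0,2])).round(1),"q",s["qpos"].round(2))
    return s,R
def go(X,R,s):  # shift in tool axes to reach world X
    d=R.T@(np.asarray(X)-s["eef_pos"]); print("shift",d.round(1),"len",np.linalg.norm(d).round(1)); return d
E
python3 - <<'E'
from h import *
s,R=st(); print(R.round(2)); print("winch x dir",np.degrees(w[2]))
p=np.r_[W(-106,33.3-5-11-12),150]; print(p); go(p,R,s)
print("pin on",W(-68-37.6,47-13.7),"off",W(-68-35.95,47+17.5))
for n,uv in(("glue",(122,70)),("cup",(100,270))):
    print(n,ray_z("top",(uv[0]/4.2+260,uv[1]/4.2+190),60))
E
```

```text
Traceback (most recent call last):
  File "h.py", line 19, in st
    print("t",round(s["clock"],2),"tcp",s["eef_pos"].round(1),"loc",l.round(1),"r",np.hypot(*l).round(1),"ang",np.degrees(np.arctan2(l[1],l[0])).round(1),"F",s["force"].round(1),"Floc",f.round(1),"w",s["width"].round(1),"zdir",np.degrees(np.arctan2(R[1,2],R[0,2])).round(1),"q",s["qpos"].round(2))
                                                                                                                                                                                                        ^^^^^^^^^^^^^^^^
AttributeError: 'float' object has no attribute 'round'
```

```bash
sed -i 's/s\["width"\].round(1)/round(s["width"],1)/' h.py
python3 - <<'E'
from h import *
s,R=st(); print(R.round(2)); print("winch x dir",np.degrees(w[2]))
p=np.r_[W(-106,33.3-5-11-12),150]; print(p); go(p,R,s)
print("pin on",W(-68-37.6,47-13.7),"off",W(-68-35.95,47+17.5))
for n,uv in(("glue",(122,70)),("cup",(100,270))):
    print(n,ray_z("top",(uv[0]/4.2+260,uv[1]/4.2+190),60))
E
```

```text
t 0.1 tcp [ 221.4 -610.5  230.5] loc [-463.  -485.1] r 670.5 ang -133.7 F [-0.2 -0.1  0.6] Floc [-0.2 -0. ] w 85.3 zdir -70.1 q [ 1.16  0.63  0.04  1.52 -0.03  1.   -0.02]
[[-0.    0.94  0.34]
 [ 0.    0.34 -0.94]
 [-1.    0.   -0.  ]]
winch x dir 12.691015162147735
[461.92531116 -53.71696592 150.        ]
shift [  81.2  415.9 -441.3] len 611.8
pin on [456.16412851 -26.31315643] off [450.91938881   4.48709041]
glue [677.99649944  86.83265385  60.        ]
cup [558.12366335  96.14835642  60.        ]
```

>>> {"api": "apply_moves", "payload": {"targets": [[[0,36,-38],0,0],[[0,36,-38],0,0],[[0,36,-38],0,0],[[0,36,-38],0,0],[[0,36,-38],0,0],[[0,36,-38],0,0],[[0,36,-38],0,0],[[0,36,-38],0,0],[[0,36,-38],0,0]]}}

```text
clock: 1.23
eef_pos: [412.7, -169.0, 227.7]
tool_rot: [-2.547, 1.567, 2.504]
force: [0.6, -0.8, 0.2]
width: -0.1
```

```bash
python3 -c "
from h import *
s,R=st(); go(np.r_[W(-106,5),150],R,s)"
```

```text
t 1.23 tcp [ 412.7 -169.   227.7] loc [-179.4  -96.3] r 203.6 ang -151.8 F [ 0.6 -0.8  0.2] Floc [ 0.5 -0.9] w -0.1 zdir -70.6 q [ 0.33  0.35 -0.01  2.06  0.    0.74 -0.91]
shift [ 77.8  84.9 -91.8] len 147.3
```

>>> {"api": "apply_moves", "payload": {"targets": [[[0,0,0],-10.4,0],[[0,0,0],-10.4,0],[[0,0,0],-10.4,0],[[0,0,0],-10.4,0],[[0,0,0],-10.4,0],[[0,0,0],-10.4,0],[[0,0,0],-10.4,0],[[0,0,0],-10.4,0]]}}

```text
clock: 2.22
eef_pos: [413.3, -161.5, 226.2]
tool_rot: [2.234, 1.562, 2.503]
force: [0.7, -0.2, 0.2]
width: -0.3
```

```bash
python3 -c "
from h import *
s,R=st(); print(R.round(2));go(np.r_[W(-106,5),150],R,s)"
```

```text
t 2.23 tcp [ 413.3 -161.5  226.2] loc [-177.1  -89.2] r 198.3 ang -153.3 F [ 0.7 -0.2  0.2] Floc [ 0.6 -0.4] w -0.3 zdir 15.4 q [ 0.61  0.37 -0.4   2.06  0.2   0.76  0.36]
[[-0.01 -0.27  0.96]
 [ 0.    0.96  0.27]
 [-1.    0.01 -0.01]]
shift [76.4 90.2 75.8] len 140.4
```

>>> {"api": "apply_moves", "payload": {"targets": [[[0,30,25],2.5,0],[[0,30,25],0,0],[[0,30,25],0,0],[[25,0,0],0,0],[[25,0,0],0,0],[[20,0,0],0,0],[[0,0,0],0,0]]}}

```text
clock: 3.1
eef_pos: [465.4, -53.8, 153.4]
tool_rot: [2.296, 1.561, 2.518]
force: [0.3, -0.0, -0.2]
width: 0.1
```

```bash
python3 -c "
from h import *
import cv2
s,R=st(); go(np.r_[W(-107,5),67],R,s)
p,d=eyes.get_image('side'); cv2.imwrite('pics/s2.png',cv2.resize(p[200:340,200:390],None,fx=4.2,fy=4.2,interpolation=cv2.INTER_CUBIC))"
```

```text
t 3.1 tcp [465.4 -53.8 153.4] loc [-102.7    4.4] r 102.7 ang 177.5 F [ 0.3 -0.  -0.2] Floc [ 0.3 -0.1] w 0.1 zdir 12.7 q [ 0.3   0.52 -0.35  2.08  0.29  0.6  -0.02]
shift [86.4 -0.1 -3.8] len 86.5
```

View pics/s2.png

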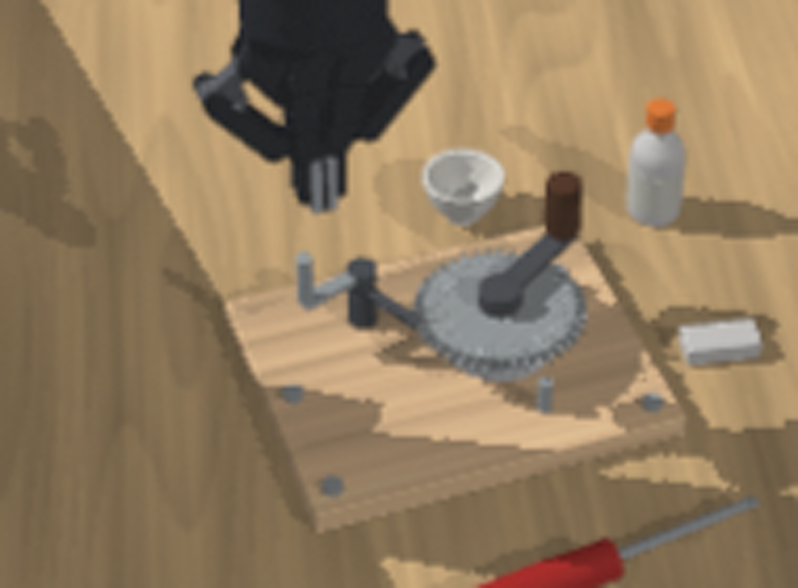

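>>> {"api": "apply_moves", "payload": {"targets": [[[22,0,-1],0,0],[[22,0,-1],0,0],[[22,0,-1],0,0],[[18,0,0],0,0],[[3,0,0],0,0],[[0,0,0],0,0]]}}

```text
clock: 3.9
eef_pos: [468.6, -55.2, 70.6]
tool_rot: [0.393, 1.563, 0.612]
force: [0.0, 0.4, -0.0]
width: 0.1
```

```bash
python3 -c "
from h import *
s,R=st(); go(np.r_[W(-107,5),67],R,s)"
```

```text
t 3.9 tcp [468.6 -55.2  70.6] loc [-99.8   2.3] r 99.8 ang 178.7 F [ 0.   0.4 -0. ] Floc [0.1 0.4] w 0.1 zdir 12.6 q [ 0.22  0.66 -0.24  2.14  0.39  0.38 -0.11]
shift [ 3.6  2.6 -7.2] len 8.5
```

>>> {"api": "apply_moves", "payload": {"targets": [[[2,2,-7],0,0],[[1,4,-1],0,0],[[0,4,0],0,0],[[0,3,0],0,0]]}}

```text
clock: 4.4
eef_pos: [458.4, -43.8, 69.4]
tool_rot: [0.18, 1.56, 0.399]
force: [0.3, -0.8, 0.3]
width: 0.5
```

```bash
python3 -c "
from h import *
s,R=st(); go(np.r_[W(-107,18),67],R,s)"
```

```text
t 4.4 tcp [458.4 -43.8  69.4] loc [-107.3   15.7] r 108.4 ang 171.7 F [ 0.3 -0.8  0.3] Floc [ 0.1 -0.9] w 0.5 zdir 12.5 q [ 0.19  0.65 -0.22  2.17  0.39  0.34 -0.14]
shift [2.4 2.3 0.2] len 3.3
```

>>> {"api": "apply_moves", "payload": {"targets": [[[0.5,3,0],0,0],[[0,3,0],0,0],[[0,3,0],0,0],[[0,3,0],0,0],[[0,3,0],0,0]]}}

```text
clock: 5.03
eef_pos: [453.3, -33.2, 69.0]
tool_rot: [-0.629, 1.565, -0.414]
force: [-0.6, -5.3, 1.2]
width: 0.3
```

```bash
python3 -c "
from h import *
s,R=st()"
```

```text
t 5.03 tcp [453.3 -33.2  69. ] loc [-109.9   27.2] r 113.2 ang 166.1 F [-0.6 -5.3  1.2] Floc [-1.8 -5. ] w 0.3 zdir 12.3 q [ 0.15  0.65 -0.2   2.19  0.39  0.33 -0.17]
```

>>> {"api": "apply_moves", "payload": {"targets": [[[0,3,0.6],0,0],[[0,3,0.6],0,0],[[0,3,0.6],0,0],[[0,3,0.6],0,0],[[0,2.5,0.6],0,0]]}}

```text
clock: 5.65
eef_pos: [449.8, -25.1, 69.1]
tool_rot: [-1.901, 1.559, -1.695]
force: [-0.9, -5.8, 2.4]
width: 0.2
```

```bash
python3 -c "
from h import *
s,R=st()"
```

```text
t 5.65 tcp [449.8 -25.1  69.1] loc [-111.6   35.8] r 117.2 ang 162.2 F [-0.9 -5.8  2.4] Floc [-2.2 -5.5] w 0.2 zdir 11.8 q [ 0.12  0.65 -0.19  2.19  0.39  0.34 -0.2 ]
```

>>> {"api": "apply_moves", "payload": {"targets": [[[0,3,2],-0.3,0],[[0,3,2],-0.3,0],[[0,3,2],-0.3,0],[[0,3,1],0,0]]}}

```text
clock: 6.15
eef_pos: [449.1, -18.7, 68.8]
tool_rot: [-2.29, 1.546, -2.074]
force: [-0.6, -5.7, 2.6]
width: -0.2
```

```bash
python3 -c "
from h import *
s,R=st()"
```

```text
t 6.15 tcp [449.1 -18.7  68.8] loc [-110.9   42.3] r 118.7 ang 159.1 F [-0.6 -5.7  2.6] Floc [-1.8 -5.4] w -0.2 zdir 12.3 q [ 0.09  0.65 -0.18  2.18  0.39  0.35 -0.21]
```

>>> {"api": "apply_moves", "payload": {"targets": [[[0,2.5,1],0,0],[[0,2.5,1],0,0]]}}

```text
clock: 6.4
eef_pos: [448.8, -16.7, 68.8]
tool_rot: [-2.289, 1.541, -2.077]
force: [-0.4, -6.0, 3.3]
width: -0.2
```

```bash
python3 -c "
from h import *
s,R=st()"
```

```text
t 6.4 tcp [448.8 -16.7  68.8] loc [-110.6   44.3] r 119.2 ang 158.2 F [-0.4 -6.   3.3] Floc [-1.7 -5.7] w -0.2 zdir 12.1 q [ 0.08  0.65 -0.18  2.18  0.39  0.36 -0.22]
```

>>> {"api": "apply_moves", "payload": {"targets": [[[0,2.5,1],0,0],[[0,2.5,1],0,0]]}}

```text
clock: 6.65
eef_pos: [448.6, -14.7, 68.9]
tool_rot: [-2.287, 1.536, -2.079]
force: [-0.2, -6.2, 2.5]
width: -0.2
```

```bash
python3 -c "
from h import *
s,R=st()
import cv2
p,d=eyes.get_image('side'); cv2.imwrite('pics/s3.png',cv2.resize(p[200:340,200:390],None,fx=4.2,fy=4.2,interpolation=cv2.INTER_CUBIC))"
```

```text
t 6.65 tcp [448.6 -14.7  68.9] loc [-110.4   46.3] r 119.7 ang 157.3 F [-0.2 -6.2  2.5] Floc [-1.6 -6. ] w -0.2 zdir 11.9 q [ 0.07  0.65 -0.17  2.18  0.39  0.36 -0.23]
```

View pics/s3.png

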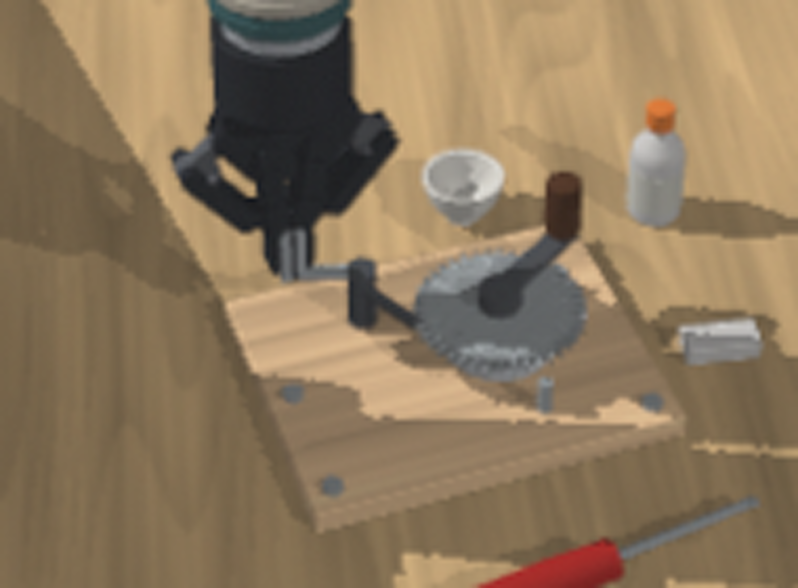

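>>> {"api": "apply_moves", "payload": {"targets": [[[0,2.5,1],0,0],[[0,2.5,1],0,0]]}}

```text
clock: 6.95
eef_pos: [448.6, -12.8, 68.9]
tool_rot: [-2.279, 1.531, -2.075]
force: [-0.3, -6.5, 3.1]
width: 0.1
```

```bash
python3 -c "
from h import *
s,R=st()"
```

```text
t 6.95 tcp [448.6 -12.8  68.9] loc [-110.1   48.1] r 120.1 ang 156.4 F [-0.3 -6.5  3.1] Floc [-1.7 -6.3] w 0.1 zdir 11.7 q [ 0.05  0.65 -0.17  2.18  0.38  0.37 -0.24]
```

>>> {"api": "apply_moves", "payload": {"targets": [[[0,2.5,1],0,0],[[0,2.5,1],0,0]]}}

```text
clock: 7.2
eef_pos: [448.5, -11.3, 69.0]
tool_rot: [-2.268, 1.525, -2.068]
force: [-0.4, -6.9, 1.7]
width: -0.1
```

```bash
python3 -c "
from h import *
s,R=st()"
```

```text
t 7.2 tcp [448.5 -11.3  69. ] loc [-109.7   49.6] r 120.4 ang 155.7 F [-0.4 -6.9  1.7] Floc [-1.9 -6.6] w -0.1 zdir 11.4 q [ 0.04  0.65 -0.16  2.18  0.38  0.37 -0.25]
```

>>> {"api": "apply_moves", "payload": {"targets": [[[0,2.5,1],0,0],[[0,2.5,1],0,0]]}}

```text
clock: 7.45
eef_pos: [448.6, -10.1, 69.1]
tool_rot: [-2.256, 1.519, -2.06]
force: [0.3, -7.9, 2.9]
width: -0.2
```

```bash
python3 -c "
from h import *
s,R=st()
import cv2
p,d=eyes.get_image('side'); cv2.imwrite('pics/s4.png',cv2.resize(p[240:300,230:320],None,fx=8,fy=8,interpolation=cv2.INTER_CUBIC))"
```

```text
t 7.45 tcp [448.6 -10.1  69.1] loc [-109.4   50.8] r 120.6 ang 155.1 F [ 0.3 -7.9  2.9] Floc [-1.4 -7.8] w -0.2 zdir 11.2 q [ 0.03  0.65 -0.16  2.17  0.38  0.37 -0.26]
```

View pics/s4.png

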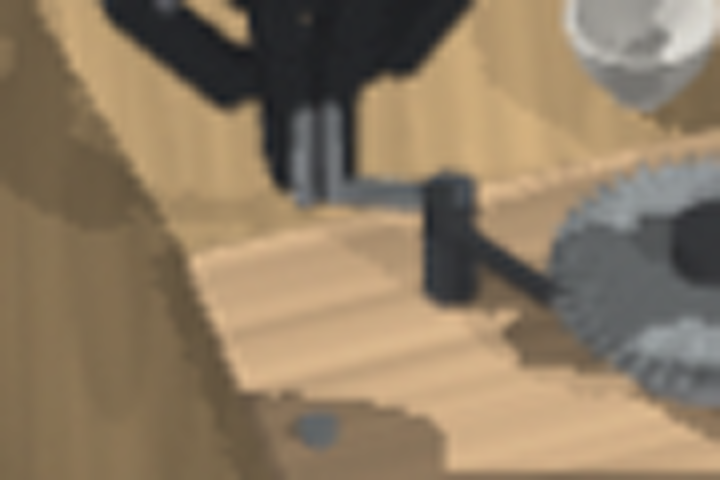

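>>> {"api": "apply_moves", "payload": {"targets": [[[0,2.5,1],0,0],[[0,2.5,1],0,0]]}}

```text
clock: 7.75
eef_pos: [448.5, -10.2, 69.2]
tool_rot: [-2.242, 1.512, -2.051]
force: [-0.1, -8.0, 2.0]
width: 0.4
```

```bash
python3 -c "
from h import *
s,R=st()"
```

```text
t 7.75 tcp [448.5 -10.2  69.2] loc [-109.6   50.7] r 120.7 ang 155.2 F [-0.1 -8.   2. ] Floc [-1.9 -7.8] w 0.4 zdir 10.9 q [ 0.02  0.65 -0.15  2.17  0.38  0.38 -0.27]
```

>>> {"api": "apply_moves", "payload": {"targets": [[[0,-8,0],0,0],[[0,-12,0],0,0],[[-40,-15,0],0,0],[[-50,-15,0],0,0],[[-30,-20,-40],0,0],[[0,-20,-60],0,0],[[0,-20,-60],0,0],[[0,0,0],0,0]]}}

```text
clock: 8.75
eef_pos: [315.2, -146.4, 203.0]
tool_rot: [-2.17, 1.516, -1.978]
force: [1.0, 0.4, 1.2]
width: 0.0
```

```bash
python3 -c "
from h import *
s,R=st()
import cv2
p,d=eyes.get_image('top'); cv2.imwrite('pics/t5.png',cv2.resize(p[225:305,295:365],None,fx=7,fy=7,interpolation=cv2.INTER_CUBIC))
p,d=eyes.get_image('side'); cv2.imwrite('pics/s5.png',cv2.resize(p[240:300,240:340],None,fx=8,fy=8,interpolation=cv2.INTER_CUBIC))"
```

```text
t 8.75 tcp [ 315.2 -146.4  203. ] loc [-269.5  -52.9] r 274.6 ang -168.9 F [1.  0.4 1.2] Floc [1.1 0.2] w 0.0 zdir 10.9 q [ 0.55  0.27 -0.31  2.32  0.25  0.59  0.23]
```

View pics/t5.png

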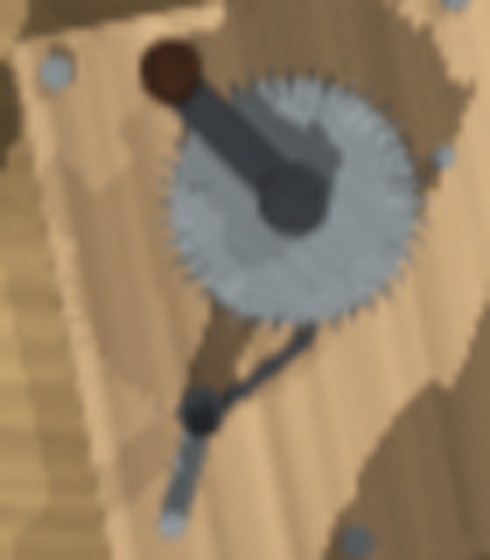

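View pics/s5.png

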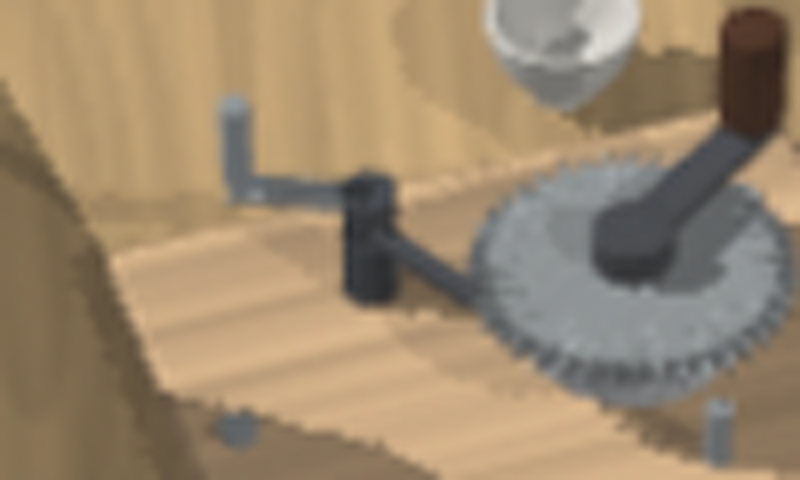

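```bash
python3 -c "
from h import *
t=lambda u,v:((u+.5)/7-.5+295,(v+.5)/7-.5+225)
sd=lambda u,v:((u+.5)/8-.5+240,(v+.5)/8-.5+240)
for n,uv,z in (('top',t(173,522),88),('side',sd(235,103),88),('top',t(201,411),64),('side',sd(370,182),64),('top',t(170,72),99),('side',sd(753,22),99)):
    l=loc(ray_z(n,uv,z)); d=l-[-68,47]; print(n,l.round(1),np.hypot(*d).round(1),np.degrees(np.arctan2(d[1],d[0])).round(1)%360, 'drum', np.degrees(np.arctan2(l[1],l[0])).round(1))
for a in (154,158,162):
    x=[-68+40*np.cos(np.radians(a)),47+40*np.sin(np.radians(a))]
    print(a,[(proj(n,np.r_[W(*x),88])).round(1).tolist() for n in('top','side')])
print(t(173,522),sd(235,103))
"
```

```text
top [-105.    64.9] 41.1 154.2 drum 148.3
side [-102.7   65.9] 39.5 151.4 drum 147.3
top [-69.   47.8] 1.3 140.4 drum 145.3
side [-67.9  44.3] 2.7 272.9 drum 146.9
top [48.  35.8] 116.5 354.5 drum 36.8
side [52.2 37.1] 120.6 355.3 drum 35.5
154 [[319.3, 298.7], [268.6, 252.9]]
158 [[320.5, 298.9], [268.4, 253.7]]
162 [[321.6, 299.1], [268.4, 254.5]]
(319.2857142857143, 299.1428571428571) (268.9375, 252.4375)
```

```bash
cat >> h.py <<'E'
def gs(a=None,r=62,z=84,up=0):
    s,R=st(); g=s["eef_pos"]-18.7*R[:,0]; l=loc(g); ang=np.degrees(np.arctan2(l[1],l[0]))
    print("grip",g.round(1),"loc",l.round(1),"r",np.hypot(*l).round(1),"ANG",ang.round(1),"drum",round(np.radians(ang+75),3))
    t=np.array([-np.sin(np.radians(ang)),np.cos(np.radians(ang))]); n=np.array([np.cos(np.radians(ang)),np.sin(np.radians(ang))])
    fl=loc(s["force"][:2]+w[:2]); print("F tang(ccw+) %.1f rad %.1f z %.1f"%(fl@t,fl@n,s["force"][2]))
    print("tool x",R[:,0].round(3))
    if a is not None:
        X=np.r_[W(r*np.cos(np.radians(a)),r*np.sin(np.radians(a))),z+up]; print("target shift",(R.T@(X-g)).round(1))
    return s,R,g,l
E
python3 -c "
from h import *
gs(35.8,up=70)"
```

```text
t 8.85 tcp [ 320.3 -144.9  203.2] loc [-264.2  -52.6] r 269.4 ang -168.7 F [0.4 0.3 0.2] Floc [0.4 0.2] w 0.2 zdir 11.2 q [ 0.55  0.27 -0.32  2.31  0.25  0.59  0.23]
grip [ 320.6 -144.   221.9] loc [-263.7  -51.8] r 268.7 ANG -168.9 drum -1.639
F tang(ccw+) -0.2 rad -0.5 z 0.2
tool x [-0.016 -0.05  -0.999]
target shift [ 55.5  98.6 313.2]
```

>>> {"api": "apply_moves", "payload": {"targets": [[[0,15,47],0,55],[[0,15,47],0,55],[[0,15,47],0,55],[[0,15,47],0,55],[[0,15,47],0,55],[[0,15,47],0,55],[[0,0,0],0,55]]}}

```text
clock: 9.72
eef_pos: [596.8, 14.6, 189.8]
tool_rot: [-1.966, 1.528, -1.758]
force: [-0.7, 0.0, -1.3]
width: 55.0
```

>>> {"api": "apply_moves", "payload": {"targets": [[[0,0,0],-10,55],[[0,0,0],-10,55],[[0,0,0],-10,55],[[0,0,0],-10,55],[[0,0,0],-10,55],[[0,0,0],-10,55],[[0,0,0],0,55]]}}

```text
clock: 10.6
eef_pos: [597.1, 22.5, 186.1]
tool_rot: [3.111, 1.532, -1.873]
force: [0.5, -0.4, 0.3]
width: 54.9
```

```bash
python3 -c "
from h import *
gs(35.8,up=40)"
```

```text
t 10.6 tcp [597.1  22.5 186.1] loc [42.6 50. ] r 65.7 ang 49.6 F [ 0.5 -0.4  0.3] Floc [ 0.4 -0.5] w 54.9 zdir 74.4 q [ 0.27  0.68 -0.61  1.69  0.5   0.95  0.75]
grip [597.3  23.2 204.7] loc [43.  50.6] r 66.4 ANG 49.7 drum 2.176
F tang(ccw+) -0.7 rad -0.1 z 0.3
tool x [-0.012 -0.037 -0.999]
target shift [ 81.  -13.3  -6. ]
```

>>> {"api": "apply_moves", "payload": {"targets": [[[10,-13,-6],0,55],[[25,0,0],0,55],[[25,0,0],0,55],[[18,0,0],0,55],[[0,0,0],0,55]]}}

```text
clock: 11.22
eef_pos: [610.3, 7.4, 103.6]
tool_rot: [-3.118, 1.53, -1.831]
force: [-0.6, 0.2, -0.0]
width: 55.0
```

```bash
python3 -c "
from h import *
gs(35.8)
import cv2
p,d=eyes.get_image('side'); cv2.imwrite('pics/s6.png',cv2.resize(p[180:320,230:420],None,fx=4.2,fy=4.2,interpolation=cv2.INTER_CUBIC))"
```

```text
t 11.22 tcp [610.3   7.4 103.6] loc [52.2 32.4] r 61.4 ang 31.8 F [-0.6  0.2 -0. ] Floc [-0.6  0.4] w 55.0 zdir 73.7 q [ 0.24  0.79 -0.54  1.72  0.58  0.82  0.7 ]
grip [610.5   8.2 122.3] loc [52.5 33.1] r 62.0 ANG 32.2 drum 1.871
F tang(ccw+) 0.6 rad -0.3 z -0.0
tool x [-0.011 -0.039 -0.999]
target shift [38.2  3.5  3.3]
```

View pics/s6.png

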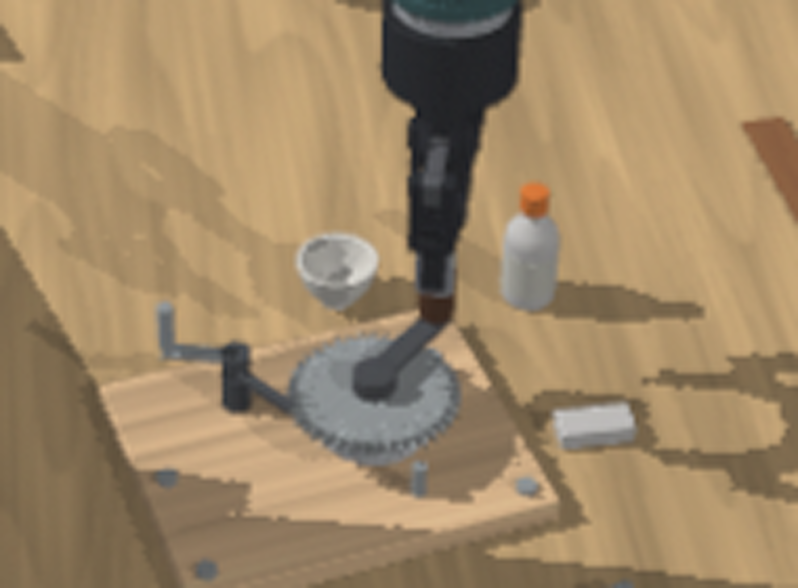

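>>> {"api": "apply_moves", "payload": {"targets": [[[3,3.5,3.5],0,55],[[15,0,0],0,55],[[13,0,0],0,55],[[0,0,0],0,55]]}}

```text
clock: 11.78
eef_pos: [609.5, 11.6, 73.1]
tool_rot: [-2.997, 1.532, -1.711]
force: [0.6, 0.1, -0.3]
width: 55.2
```

```bash
python3 -c "
from h import *
gs(35.8)"
```

```text
t 11.78 tcp [609.5  11.6  73.1] loc [52.3 36.6] r 63.8 ang 35.0 F [ 0.6  0.1 -0.3] Floc [ 0.6 -0.1] w 55.2 zdir 73.7 q [ 0.22  0.83 -0.51  1.74  0.62  0.75  0.66]
grip [609.6  12.3  91.8] loc [52.6 37.2] r 64.4 ANG 35.3 drum 1.925
F tang(ccw+) -0.4 rad 0.4 z -0.3
tool x [-0.005 -0.039 -0.999]
target shift [ 7.9  1.6 -1.7]
```

>>> {"api": "apply_moves", "payload": {"targets": [[[5,1.6,-1.7],0,55],[[1,0,0],0,45],[[0,0,0],0,30],[[0,0,0],0,15],[[0,0,0],0,15],[[0,0,0],0,15]]}}

```text
clock: 12.52
eef_pos: [608.0, 11.8, 67.5]
tool_rot: [-2.959, 1.535, -1.672]
force: [0.1, 0.4, -1.7]
width: 20.6
```

```bash
python3 -c "
from h import *
gs(35.8)"
```

```text
t 12.53 tcp [608.   11.8  67.5] loc [50.9 37.2] r 63.0 ang 36.2 F [ 0.1  0.4 -1.7] Floc [0.2 0.3] w 20.6 zdir 73.7 q [ 0.22  0.83 -0.51  1.75  0.63  0.74  0.65]
grip [608.   12.5  86.1] loc [51.1 37.8] r 63.5 ANG 36.5 drum 1.946
F tang(ccw+) 0.2 rad 0.3 z -1.7
tool x [-0.004 -0.036 -0.999]
target shift [ 2.2 -0.  -1.6]
```

>>> {"api": "apply_moves", "payload": {"targets": [[[0,2.7,1.2],0,10],[[0,2.7,1.2],0,10],[[0,2.7,1.2],0,10]]}}

```text
clock: 12.9
eef_pos: [607.0, 12.7, 67.5]
tool_rot: [-2.681, 1.53, -1.397]
force: [6.5, -2.4, -6.6]
width: 20.5
```

```bash
python3 -c "
from h import *
gs(42)"
```

```text
t 12.9 tcp [607.   12.7  67.5] loc [50.1 38.2] r 63.0 ang 37.4 F [ 6.5 -2.4 -6.6] Floc [ 5.8 -3.8] w 20.5 zdir 73.5 q [ 0.21  0.83 -0.5   1.77  0.63  0.72  0.64]
grip [606.8  13.5  86.2] loc [50.1 39. ] r 63.5 ANG 37.9 drum 1.97
F tang(ccw+) -6.6 rad 2.3 z -6.6
tool x [ 0.007 -0.04  -0.999]
target shift [2.1 4.8 0.3]
```

>>> {"api": "apply_moves", "payload": {"targets": [[[0,4.5,1.5],0,10],[[0,4.5,1.5],0,10],[[0,4.5,1.5],0,10]]}}

```text
clock: 13.28
eef_pos: [604.8, 14.6, 67.5]
tool_rot: [-2.352, 1.52, -1.074]
force: [9.9, -3.9, -7.6]
width: 20.6
```

```bash
python3 -c "
from h import *
gs(42)"
```

```text
t 13.28 tcp [604.8  14.6  67.5] loc [48.4 40.6] r 63.2 ang 40.0 F [ 9.9 -3.9 -7.6] Floc [ 8.8 -5.9] w 20.6 zdir 73.2 q [ 0.2   0.82 -0.49  1.79  0.65  0.69  0.61]
grip [604.4  15.5  86.2] loc [48.2 41.5] r 63.6 ANG 40.7 drum 2.02
F tang(ccw+) -10.2 rad 2.8 z -7.6
tool x [ 0.024 -0.044 -0.999]
target shift [ 2.1  1.9 -0.9]
```

>>> {"api": "apply_moves", "payload": {"targets": [[[0,4.5,1.3],0,10],[[0,4.5,1.3],0,10],[[0,4.5,1.3],0,10]]}}

```text
clock: 13.65
eef_pos: [603.7, 15.9, 67.6]
tool_rot: [-2.12, 1.506, -0.848]
force: [9.9, -4.3, -5.6]
width: 20.3
```

```bash
python3 -c "
from h import *
gs(42)
import cv2
p,d=eyes.get_image('side'); cv2.imwrite('pics/s7.png',cv2.resize(p[230:310,240:350],None,fx=7,fy=7,interpolation=cv2.INTER_CUBIC))"
```

```text
t 13.65 tcp [603.7  15.9  67.6] loc [47.6 42.1] r 63.6 ang 41.5 F [ 9.9 -4.3 -5.6] Floc [ 8.7 -6.4] w 20.3 zdir 72.8 q [ 0.19  0.81 -0.47  1.81  0.67  0.66  0.58]
grip [602.9  16.8  86.3] loc [47.1 43.2] r 63.8 ANG 42.5 drum 2.051
F tang(ccw+) -10.6 rad 2.1 z -5.6
tool x [ 0.043 -0.049 -0.998]
target shift [ 2.4  0.1 -1.9]
```

View pics/s7.png

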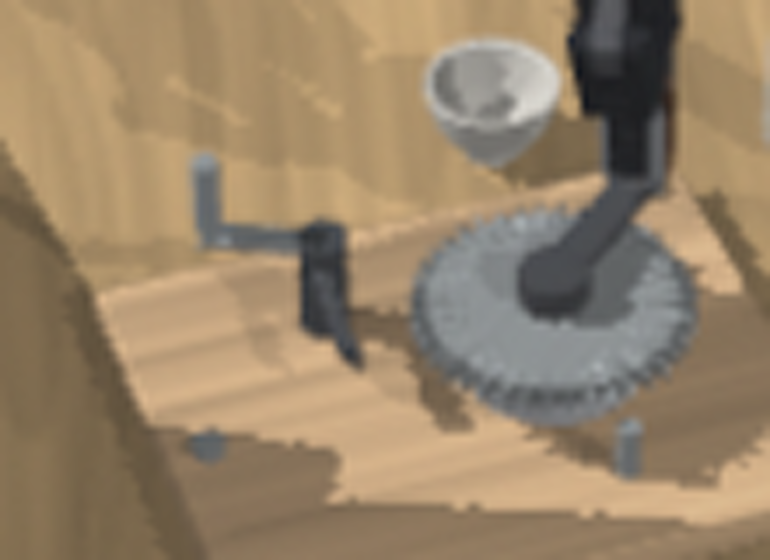

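>>> {"api": "apply_moves", "payload": {"targets": [[[0,-0.2,0],0,10],[[0,-0.2,0],0,10],[[0,-0.2,0],0,10]]}}

```text
clock: 14.08
eef_pos: [611.7, 8.6, 67.7]
tool_rot: [-2.048, 1.493, -0.782]
force: [8.2, -4.9, -6.5]
width: 20.5
```

```bash
python3 -c "
from h import *
gs(35)"
```

```text
t 14.07 tcp [611.7   8.6  67.7] loc [53.8 33.2] r 63.2 ang 31.7 F [ 8.2 -4.9 -6.5] Floc [ 6.9 -6.6] w 20.5 zdir 72.5 q [ 0.19  0.81 -0.46  1.8   0.67  0.65  0.58]
grip [610.7   9.6  86.4] loc [53.  34.4] r 63.2 ANG 33.0 drum 1.884
F tang(ccw+) -9.3 rad 2.2 z -6.5
tool x [ 0.055 -0.055 -0.997]
target shift [ 2.2  2.7 -0. ]
```

>>> {"api": "apply_moves", "payload": {"targets": [[[0,-0.3,-0.2],0,10],[[0,-0.3,-0.2],0,10],[[0,-0.3,-0.2],0,10],[[0,-0.3,-0.3],0,10],[[0,-0.3,-0.3],0,10]]}}

```text
clock: 14.7
eef_pos: [623.1, -8.5, 67.8]
tool_rot: [-2.032, 1.472, -0.779]
force: [5.0, -6.2, -4.8]
width: 20.4
```

```bash
python3 -c "
from h import *
gs(15)"
```

```text
t 14.7 tcp [623.1  -8.5  67.8] loc [61.1 14. ] r 62.7 ang 12.9 F [ 5.  -6.2 -4.8] Floc [ 3.5 -7.1] w 20.4 zdir 71.7 q [ 0.2   0.81 -0.44  1.79  0.69  0.65  0.58]
grip [621.8  -7.2  86.4] loc [60.2 15.5] r 62.1 ANG 14.5 drum 1.562
F tang(ccw+) -7.8 rad 1.6 z -4.8
tool x [ 0.07  -0.069 -0.995]
target shift [2.3 0.7 0.4]
```

>>> {"api": "apply_moves", "payload": {"targets": [[[0,-0.5,-0.5],0,10],[[0,-0.5,-0.6],0,10],[[0,-0.4,-0.7],0,10],[[0,-0.4,-0.7],0,10],[[0,-0.3,-0.8],0,10],[[0,-0.3,-0.8],0,10]]}}

```text
clock: 15.45
eef_pos: [628.4, -36.3, 67.7]
tool_rot: [-2.14, 1.452, -0.909]
force: [0.7, -6.9, -1.0]
width: 20.2
```

```bash
python3 -c "
from h import *
gs(-8)"
```

```text
t 15.45 tcp [628.4 -36.3  67.7] loc [ 60.2 -14.3] r 61.9 ang -13.4 F [ 0.7 -6.9 -1. ] Floc [-0.8 -6.9] w 20.2 zdir 70.4 q [ 0.22  0.81 -0.42  1.77  0.7   0.65  0.59]
grip [627.  -34.6  86.3] loc [ 59.3 -12.3] r 60.5 ANG -11.7 drum 1.104
F tang(ccw+) -6.9 rad 0.6 z -1.0
tool x [ 0.073 -0.094 -0.993]
target shift [2.  0.4 4.4]
```

>>> {"api": "apply_moves", "payload": {"targets": [[[0,-0.1,-0.4],0,10],[[0,-0.1,-0.4],0,10],[[0,-0.1,-0.4],0,10],[[0,0,-0.5],0,10],[[0,0,-0.5],0,10],[[0,0,-0.5],0,10]]}}

```text
clock: 16.2
eef_pos: [622.5, -60.2, 67.8]
tool_rot: [-2.302, 1.439, -1.094]
force: [-3.0, -5.6, 2.4]
width: 20.3
```

```bash
python3 -c "
from h import *
gs(-35)"
```

```text
t 16.2 tcp [622.5 -60.2  67.8] loc [ 49.2 -36.3] r 61.2 ang -36.4 F [-3.  -5.6  2.4] Floc [-4.2 -4.8] w 20.3 zdir 68.9 q [ 0.23  0.81 -0.41  1.78  0.7   0.66  0.59]
grip [621.4 -58.   86.4] loc [ 48.6 -33.9] r 59.3 ANG -34.9 drum 0.699
F tang(ccw+) -6.4 rad -0.7 z 2.4
tool x [ 0.06  -0.117 -0.991]
target shift [ 2.6 -2.5  0.1]
```

>>> {"api": "apply_moves", "payload": {"targets": [[[0,0,-0.5],0,10],[[0,0.1,-0.5],0,10],[[0,0.1,-0.5],0,10],[[0,0.1,-0.5],0,10],[[0,0.2,-0.4],0,10]]}}

```text
clock: 16.82
eef_pos: [613.4, -73.9, 67.8]
tool_rot: [-2.417, 1.434, -1.228]
force: [-3.2, -4.3, 2.3]
width: 20.7
```

```bash
python3 -c "
from h import *
gs(-55)"
```

```text
t 16.82 tcp [613.4 -73.9  67.8] loc [ 37.4 -47.7] r 60.6 ang -51.9 F [-3.2 -4.3  2.3] Floc [-4.  -3.5] w 20.7 zdir 67.8 q [ 0.25  0.8  -0.4   1.79  0.7   0.67  0.58]
grip [612.6 -71.5  86.3] loc [ 37.1 -45.2] r 58.4 ANG -50.6 drum 0.426
F tang(ccw+) -5.3 rad 0.1 z 2.3
tool x [ 0.046 -0.129 -0.991]
target shift [ 3.1 -1.7 -5.2]
```

>>> {"api": "apply_moves", "payload": {"targets": [[[0,0.1,-0.2],0,10],[[0,0.2,-0.2],0,10],[[0,0.2,-0.2],0,10],[[0,0.2,-0.2],0,10]]}}

```text
clock: 17.32
eef_pos: [606.4, -80.8, 67.9]
tool_rot: [-2.488, 1.432, -1.313]
force: [-4.3, -4.7, 1.3]
width: 20.5
```

```bash
python3 -c "
from h import *
gs(-65)
import cv2
p,d=eyes.get_image('side'); cv2.imwrite('pics/s8.png',cv2.resize(p[210:310,240:370],None,fx=6,fy=6,interpolation=cv2.INTER_CUBIC))"
```

```text
t 17.32 tcp [606.4 -80.8  67.9] loc [ 29.  -52.9] r 60.3 ang -61.3 F [-4.3 -4.7  1.3] Floc [-5.3 -3.6] w 20.5 zdir 67.1 q [ 0.25  0.8  -0.39  1.8   0.7   0.67  0.58]
grip [605.7 -78.3  86.4] loc [ 28.9 -50.3] r 58.0 ANG -60.1 drum 0.259
F tang(ccw+) -6.4 rad 0.5 z 1.3
tool x [ 0.035 -0.134 -0.99 ]
target shift [ 3.2 -1.  -6. ]
```

View pics/s8.png

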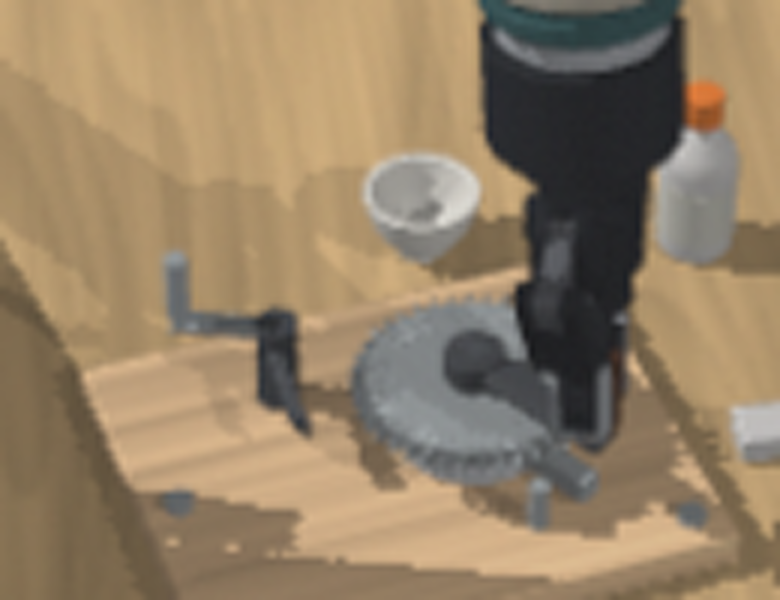

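>>> {"api": "apply_moves", "payload": {"targets": [[[0,0.1,-0.1],0,10],[[0,0.1,-0.1],0,10],[[0,0.1,-0.1],0,10]]}}

```text
clock: 17.75
eef_pos: [601.3, -84.7, 67.9]
tool_rot: [-2.536, 1.432, -1.371]
force: [-3.9, -3.5, 1.1]
width: 20.6
```

```bash
python3 -c "
from h import *
gs(-70)"
```

```text
t 17.75 tcp [601.3 -84.7  67.9] loc [ 23.2 -55.5] r 60.2 ang -67.4 F [-3.9 -3.5  1.1] Floc [-4.5 -2.6] w 20.6 zdir 66.5 q [ 0.26  0.8  -0.39  1.8   0.69  0.68  0.58]
grip [600.8 -82.2  86.4] loc [ 23.2 -52.9] r 57.8 ANG -66.3 drum 0.151
F tang(ccw+) -5.2 rad 0.5 z 1.1
tool x [ 0.028 -0.136 -0.99 ]
target shift [ 3.1 -1.3 -5.2]
```

>>> {"api": "apply_moves", "payload": {"targets": [[[0,0,0.2],0,10],[[0,0,0.2],0,10],[[0,0,0.2],0,10]]}}

```text
clock: 18.12
eef_pos: [597.3, -87.1, 67.9]
tool_rot: [-2.575, 1.432, -1.42]
force: [-4.5, -3.9, 0.7]
width: 20.7
```

```bash
python3 -c "
from h import *
gs(-73)"
```

```text
t 18.12 tcp [597.3 -87.1  67.9] loc [ 18.8 -57. ] r 60.0 ang -71.8 F [-4.5 -3.9  0.7] Floc [-5.2 -2.8] w 20.7 zdir 66.0 q [ 0.26  0.8  -0.39  1.81  0.69  0.68  0.57]
grip [596.9 -84.5  86.4] loc [ 19.  -54.4] r 57.6 ANG -70.8 drum 0.073
F tang(ccw+) -5.8 rad 0.9 z 0.7
tool x [ 0.021 -0.137 -0.99 ]
target shift [ 3.1 -2.  -4.1]
```

>>> {"api": "apply_moves", "payload": {"targets": [[[0,0,0.3],0,10],[[0,0,0.3],0,10]]}}

```text
clock: 18.38
eef_pos: [595.0, -88.3, 67.9]
tool_rot: [-2.597, 1.432, -1.448]
force: [-3.3, -2.2, 1.3]
width: 20.7
```

```bash
python3 -c "
from h import *
gs(-73)
import cv2
p,d=eyes.get_image('side'); cv2.imwrite('pics/s9.png',cv2.resize(p[250:310,290:360],None,fx=8,fy=8,interpolation=cv2.INTER_CUBIC))"
```

```text
t 18.38 tcp [595.  -88.3  67.9] loc [ 16.2 -57.7] r 59.9 ang -74.3 F [-3.3 -2.2  1.3] Floc [-3.7 -1.5] w 20.7 zdir 65.6 q [ 0.26  0.79 -0.39  1.81  0.69  0.68  0.57]
grip [594.7 -85.8  86.5] loc [ 16.5 -55.1] r 57.5 ANG -73.4 drum 0.028
F tang(ccw+) -3.9 rad 0.4 z 1.3
tool x [ 0.017 -0.138 -0.99 ]
target shift [ 3.  -3.6 -2. ]
```

View pics/s9.png

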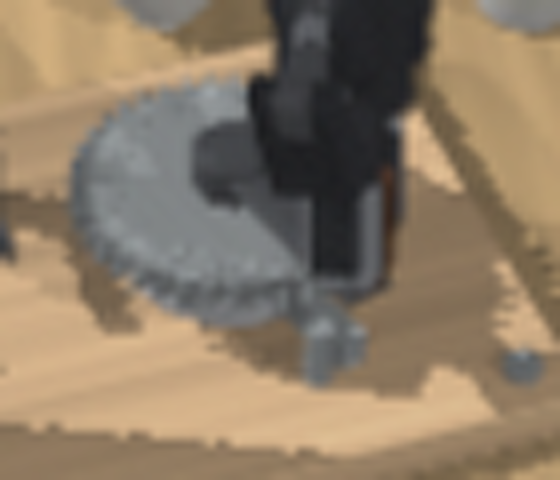

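>>> {"api": "apply_moves", "payload": {"targets": [[[0,0,0],0,10],[[0,0,0],0,10]]}}

```text
clock: 18.68
eef_pos: [594.9, -88.4, 68.0]
tool_rot: [-2.586, 1.433, -1.44]
force: [-2.3, -2.7, -1.2]
width: 20.5
```

```bash
python3 -c "
from h import *
gs(-73)"
```

```text
t 18.68 tcp [594.9 -88.4  68. ] loc [ 16.1 -57.7] r 59.9 ang -74.4 F [-2.3 -2.7 -1.2] Floc [-2.8 -2.2] w 20.5 zdir 65.4 q [ 0.26  0.79 -0.39  1.81  0.69  0.68  0.57]
grip [594.6 -85.8  86.5] loc [ 16.4 -55.2] r 57.5 ANG -73.5 drum 0.027
F tang(ccw+) -3.3 rad 1.3 z -1.2
tool x [ 0.018 -0.136 -0.991]
target shift [ 3.  -3.7 -1.9]
```

>>> {"api": "apply_moves", "payload": {"targets": [[[0,0.2,-0.4],0,10],[[0,0.2,-0.4],0,10]]}}

```text
clock: 18.92
eef_pos: [594.9, -88.3, 68.0]
tool_rot: [-2.574, 1.435, -1.428]
force: [-0.3, -3.2, -1.3]
width: 20.4
```

```bash
python3 -c "
from h import *
gs(-73)"
```

```text
t 18.93 tcp [594.9 -88.3  68. ] loc [ 16.1 -57.7] r 59.9 ang -74.4 F [-0.3 -3.2 -1.3] Floc [-1. -3.] w 20.4 zdir 65.4 q [ 0.26  0.79 -0.39  1.81  0.69  0.67  0.57]
grip [594.5 -85.8  86.5] loc [ 16.3 -55.1] r 57.5 ANG -73.5 drum 0.026
F tang(ccw+) -1.8 rad 2.6 z -1.3
tool x [ 0.019 -0.134 -0.991]
target shift [ 3.  -3.8 -1.9]
```

>>> {"api": "apply_moves", "payload": {"targets": [[[0,0,0],0,23],[[0,0,0],0,30],[[0,0,0],0,45],[[0,0,0],0,55],[[0,0,0],0,55]]}}

```text
clock: 19.55
eef_pos: [593.9, -89.2, 68.5]
tool_rot: [-2.603, 1.43, -1.453]
force: [-0.6, -0.3, -0.1]
width: 55.1
```

```bash
python3 -c "
from h import *
gs(-73)"
```

```text
t 19.55 tcp [593.9 -89.2  68.5] loc [ 15.  -58.4] r 60.2 ang -75.6 F [-0.6 -0.3 -0.1] Floc [-0.7 -0.2] w 55.1 zdir 65.7 q [ 0.26  0.79 -0.39  1.81  0.69  0.68  0.57]
grip [593.6 -86.6  87. ] loc [ 15.2 -55.7] r 57.8 ANG -74.7 drum 0.005
F tang(ccw+) -0.7 rad -0.0 z -0.1
tool x [ 0.017 -0.139 -0.99 ]
target shift [ 3.5 -4.2 -0.7]
```

>>> {"api": "apply_moves", "payload": {"targets": [[[-12,0,0],0,55],[[-20,0,0],0,55],[[-30,0,0],0,55],[[-40,0,0],0,55],[[-40,0,0],0,55],[[0,40,-40],0,55],[[0,30,-50],0,55],[[0,30,-50],0,55],[[0,0,0],0,55]]}}

```text
clock: 20.68
eef_pos: [440.3, -155.5, 229.2]
tool_rot: [-2.564, 1.428, -1.411]
force: [1.3, -0.2, 0.2]
width: 54.8
```

```bash
python3 -c "
from h import *
gs()
import cv2
p,d=eyes.get_image('side'); cv2.imwrite('pics/s10.png',cv2.resize(p[210:310,240:370],None,fx=6,fy=6,interpolation=cv2.INTER_CUBIC))
p,d=eyes.get_image('top'); cv2.imwrite('pics/t10.png',cv2.resize(p[190:330,260:420],None,fx=4.2,fy=4.2,interpolation=cv2.INTER_CUBIC))"
```

```text
t 20.68 tcp [ 440.3 -155.5  229.2] loc [-149.5  -89.2] r 174.1 ang -149.2 F [ 1.3 -0.2  0.2] Floc [ 1.2 -0.5] w 54.8 zdir 65.8 q [ 0.58  0.39 -0.54  2.06  0.49  0.77  0.87]
grip [ 439.9 -152.9  247.7] loc [-149.3  -86.6] r 172.6 ANG -149.9 drum -1.307
F tang(ccw+) 1.0 rad -0.8 z 0.2
tool x [ 0.023 -0.141 -0.99 ]
```

View pics/s10.png

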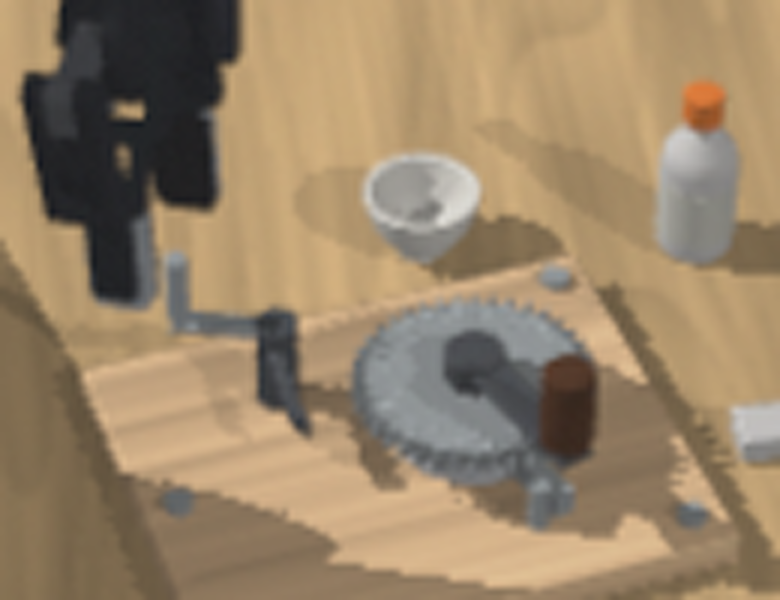

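View pics/t10.png

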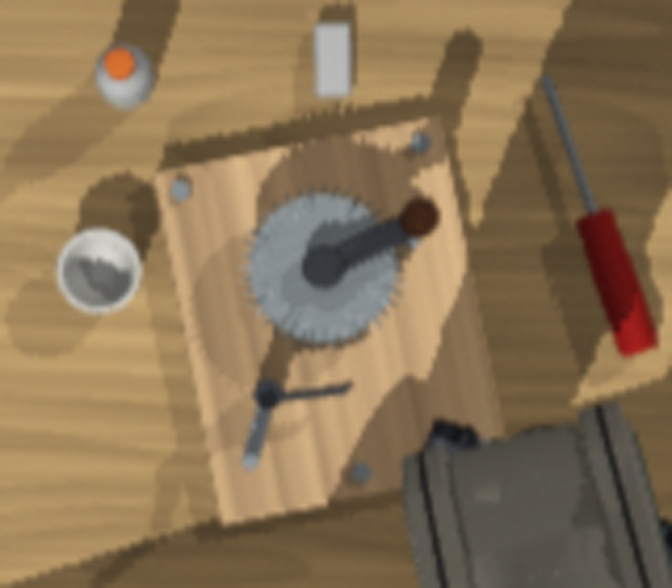

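The pictures show the lug against the post at side (550,490), the pawl well clear of the wheel at top (350,385), the lever off at top (250,462), and the bystanders where they were. The gripper is clear, so I'm handing in.

```bash
python3 -c "
from h import *
l=loc(ray_z('top',(419.5/4.2+259.6,216.5/4.2+189.6),99)); print('knob',l,np.degrees(np.arctan2(l[1],l[0])))
print(ctrl.finish_job())"
```

```text
knob [ 13.88263424 -57.90889909] -76.51876969194738
the job is handed in; nothing more can be done
None
```

The winch is let down: the lever is fully off, the pawl is clear of the wheel, and the lug rests against the stop post. I handed the job in at about 21 s of the 54 s allowed.

- **Lever:** I pushed the pin over with shut fingers at about 5–8 N until it stopped moving. The pictures put the lever at 154° from above and about 151° from the side, against 154° for fully off.
- **Pawl:** I gripped the crank knob and wound it on by about 0.1 rad. The side picture then showed the pawl off the wheel.
- **Letting down:** I eased the drum back while holding the knob, at about 0.4–0.6 rad/s, and slower near the end.
- **Stop post:** At contact the motion stopped and the force along the knob's path fell from about 6 N to 2 N. I then opened the gripper, and the drum stayed where it was.

**Last checks:** The final pictures show the lug on the post and the pawl well clear. The nearby items are unmoved: cup, glue, eraser and screwdriver. The crank measures -76.5° against -75° for fully let down, which is within calibration error.

**Disagreement:** While the knob was held, the hand tilted by up to about 8° under the spring load. The radius measured at the grip therefore read 57.5–63.8 mm instead of 62 mm. I saw no slipping, and the finger opening held at 20–21 mm throughout.

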